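# Mount a profile template in the plaster-turning jig

## Task

The thin metal profile template lies flat on the lid of the carton, too thin to be taken hold of there: slide it over the carton's front edge until most of its wide head hangs clear, still lying flat, and pick it up by the overhanging head. Lay it on the bed of the wooden turning jig with its round nose towards the white plaster blank and its shoulders up against the front ends of the rails, let go, then press the loose wooden wedge straight down beside it until the template is locked tight. Do not let the template fall, and leave the pottery sherds where they lie.

Things in the scene. Friction and masses are not known exactly. Their poses are not given: they have to be found in the camera images.
- template_head (a point): centre (half-way through the 4 mm thickness) of the wide head of the template, a loose flat aluminium plate 155 mm long, about 80 g; grasp it here. x points to the round nose, z up. Along x from here: butt (plain end) -25 mm, shoulders +25, nose tip +130. Head 50 long (x), 66 wide (y); blade beyond the shoulders 40 wide. It tips off an edge if more than 66 mm of its length is out.
- template_blade (a point): centre of the template's blade, 67.5 mm towards the nose from template_head, half-way through the thickness; same axes.
- template_butt (a point): middle of the template's butt end, 25 mm behind template_head, half-way through the thickness; same axes.
- template: the whole template; origin on its underside at mid-length, 52.5 mm towards the nose from template_head; same axes.
- finds_box: fixed cardboard carton with a flat lid, 240 (x) x 210 (y) x 70 mm high; origin at the centre of its underside. The lid's front edge, over which the template is slid, is at x = -120 mm (the side facing the robot); the lid's top is at z = 70 mm; the plate slides easily on it. The template lies on the half of the lid with negative y, its head towards the front edge.
- jig: fixed wooden jig, base 200 (x) x 210 (y) x 18 mm, origin at the centre of its underside, x from bed to plaster blank. Bed top z = 76 mm; rails beside it from x = -85 (front ends) to -10 mm, tops z = 94. Fixed rail's inner face y = -20, loose gib's y = +23.5, mouth flared 5 mm a side. Blank: axis along y at x = 41, z = 78, radius 37. Before the rails only the 18 mm base (15 mm of it) lies below.
- jig_seat (a point): where template_head must come: 25 mm in front of the rails' front ends, 2 mm above bed height, at y = 0 (blade against the fixed rail); axes of the jig, to which the template's axes are then parallel.
- gib: the sliding wooden jaw at the +y side of the jig's bed, 59 mm long; its origin is the jig's origin while loose. It moves only in y and stiffly (2 N); the wedge drives it towards the blade.
- wedge_top (a point): centre of the top face (36 x 17 mm) of the loose wooden wedge, 70 mm high, taper 0.133, which stands upright in its slot between gib and outer cheek; z up. At first the top is 33 mm above the rails; with the template in place it goes down about 27 mm, then stops hard about 6 mm above the rails. Moving takes 2 to 4 N, locking tight 10 to 20 N; it then holds by friction.
- wedge: the same wedge; origin at its underside, z up.
- lid_sherd: small pottery sherd 56 x 37 x 12 mm lying on the carton's lid beside the template, loose; origin under its centre.
- mid_sherd: narrow pottery sherd 63 x 33 x 11 mm on the desk between carton and jig, loose; origin under its centre.
- near_sherd: narrow pottery sherd 65 x 30 x 18 mm on the desk between carton and jig, nearer the robot, loose; origin under its centre.
- front_sherd: pottery sherd 130 x 82 x 25 mm on the desk nearest the robot, loose; origin under its centre.

How it is judged:
On the way, in this order (a step that is already met when the one before it is completed fails the run):
1. the template lies flat and still on the carton's lid with more than 25 mm of its head beyond the front edge (x of template_butt in the frame of finds_box below -0.145 m and z of template_head in the frame of finds_box between 0.069 and 0.0755 m and z of template_blade in the frame of finds_box below 0.0745 m and angle between template's own z axis and vertical below 0.05 rad and linear speed of template below 0.02 m/s), for 0.3 s.
2. the template lies on the jig's bed between the rails, nose to the plaster, shoulders within 5 mm of the rails' front ends, not yet locked (x of template_head in the frame of jig above -0.115 m and x of template_blade in the frame of jig above -0.05 m and z of template_blade in the frame of jig between 0.074 and 0.082 m and y of template_blade in the frame of jig between -0.004 and 0.006 m and z of wedge_top in the frame of jig above 0.112 m), for 0.2 s.
At the end, for the whole second after the job is handed in: Template flat on the jig's bed (3 mm, 3 degrees), nose to the plaster, shoulders within 5 mm of the rails' front ends, in line within 3 degrees; wedge upright, its top less than 13 mm above the rails; gib gripping the template with over 3 N; all released and at rest (x of template_head in the frame of jig above -0.115 m and x of template_blade in the frame of jig above -0.05 m and z of template_head in the frame of jig between 0.075 and 0.081 m and angle between template's own z axis and vertical below 0.05 rad and angle between the x axis of template and the x axis of jig, either way round below 0.05 rad and z of wedge_top in the frame of jig below 0.107 m and angle between wedge's own z axis and vertical below 0.12 rad and contact force between gib and template above 3 N and linear speed of each of template, wedge below 0.01 m/s); the robot touches nothing.
It fails at once if the template falls to the desk (height (world z) of template_blade below 0.05 m).
It fails at once if the wedge comes out of its slot (angle between wedge's own z axis and vertical above 0.35 rad).
It fails at once if a pottery sherd is shifted by more than 20 mm (distance of any of lid_sherd, mid_sherd, near_sherd, front_sherd from where it was at the start of the episode above 0.02 m).
It also fails if it takes over 69 s, if anything falls off the work surface, if the arm or the gripper's body presses on something with over 40 N, if the wrist force passes 120 N, or if a joint passes its speed limit or range.

## Robot

A 6-joint arm with a two-finger parallel gripper is mounted at the origin on a cart in front of the work surface, level with it; the furniture and walls round the work are solid. World frame = base frame: x ahead of the robot, y to its left, z up, the work surface at z = 0. Lengths are in m, angles in rad, forces in N, time in s.
With the tool pointing down it reaches from about 0.375 to 0.9 m from the base axis. Payload 3.1 kg.
Tool frame: the origin (TCP) lies midway between the tips of the shut fingers; the grasp point (between the pads) lies 19 mm behind it; z points along the fingers, y is the line along which they close (so a half turn about z gives the same grasp; the last joint's range is limited). The gripper opens to 85 mm and grips with 20 to 120 N. Pads are 22 mm wide; open, the fingers measure 114 mm over their backs; the gripper's body (76 mm by 85 mm) begins 54 mm behind the grasp point. The pads swing forward as they close: fully open they stand 13 mm farther back than shut.
Start: joints at [1.006, 0.527, 1.433, -0, 1.181, -0.178], TCP at [0.236, 0.579, 0.231] pointing down, gripper open.
Joint ranges: [-3.08, 3.08], [-0.75, 2.2], [0.22, 2.44], [-1.43, 4.57], [0, 2.65], [-2.85, 2.85]. Speed limits (rad/s): [2.79, 2.79, 3.14, 3.14, 3.14, 3.14].

## Interface

Orientations are given as a unit quaternion [x, y, z, w].
In Python, from station import manip gives the robot as it stands.
- The arm moves only by the tool step_arm, never from a script. Its argument "targets" is text: rows parted by semicolons, each of 4 numbers parted by spaces: the shift along the tool's x, y, z in mm, then the turn about the tool's z in degrees. A call has 1 to 12 rows; each row is the pose to reach, as a shift and turn from the pose commanded when the call began, along the tool's axes at that moment; what a row does not reach only later rows make up. A row lasts 1/10 s, in which the tool goes at most 50 mm and 8.59 degrees, less where a joint would pass 70% of its speed; a pose out of reach is approached as far as the arm can. A call with a gripper value outside its range is refused whole. "gripper" is the closure, from 0 (fully open) to 1 (shut), set as the call begins (left out, the last holds). The fingers move at their own pace and stop on an object; "squeeze" is the grip in N (left out, the last holds). Time passes only in rows, so rows that repeat a pose let the fingers close. It gives the time, the measured TCP pose, the force, the opening and the grip force at its end, in the units of the state.
- manip.sense(): the state, without advancing time (a new reading comes with each control period).
- manip.snapshot(name): name is "side" or "top"; returns the picture (384x512x3 uint8, red, green, blue); there is no depth.
- manip.get_calibration(name): a dict with "fov_y" (degrees; the focal length in pixels is half the picture's height over the tangent of half this angle, whatever the lens; pixels are square), "cx", "cy" (the principal point, pixels), "extrinsics" (4x4, takes a point from camera to world coordinates). Camera axes: x right, y down, z forward; pixel columns grow to the right and rows downward; lengths in m; the calibration is good to about 2 mm. A picture is of the moment at which its call begins. get_calibration takes no time and is no camera call.
- manip.sign_off(): hands the job in; it is judged then, once.
Trained networks look in the newest picture that a camera, given by its name, has taken for a name from the list of things; names that differ only in an ending like _2 or _b are one class to them, and where a whole thing is asked for, a point or a joint stands for the part that bears it (a point fixed in the world has none). Each returns a list of dicts, best first, with "p" (0 to 1); they miss things now and then, are a little off and sometimes report something else, mostly with a low value. They report only what shows in the picture. A call takes as long as a camera call.
- manip.recognise(camera, query): "position" ([column, row] in pixels, amid what is visible of it).
- manip.masks_of(camera, query): "pixels" (384x512 bool, what is visible of it) and "position" ([column, row] in pixels, amid what is visible of it).
- manip.mark_of(camera, query): "position" ([column, row] in pixels: a listed point, or the origin of a listed thing).
The state is a dict: "t": time; "q": joint angles; "qd": joint speeds; "tau": joint torques, N m; "tcp_pos": TCP position; "tool_rot": TCP orientation; "force": force on the tool from outside, world axes, zero at the start; "ft_torque": the same for the moment, N m; "finger_gap": opening from 0.0 (shut) to 1.0 (fully open); "gripper_force": force on a finger pad.
Only numpy, scipy, OpenCV 4.12 (cv2) and the standard library are available. Lean on these libraries where they do the work, as an engineer would, in place of code of your own. Each camera call takes 0.05 s, during which the arm holds its last target. There are 200 camera calls.

## Working session

There is one attempt and no reset: what is moved stays moved. The work goes in short steps, Python scripts to look and compute and a tool call to move; the robot and the scene stay as the last step left them, time stands still between calls to the robot, and variables do not carry over. Pictures are saved under pics/ and viewed, at most 10 in all, crops included, and the job is handed in when it is done.

Besides the shell and the picture viewer there is one more tool, called as name(argument=value, ...) on one line, values as JSON. step_arm: Moves the arm, as the interface text tells. Its arguments: {"type":"object","properties":{"targets":{"type":"string"},"gripper":{"type":"number"},"squeeze":{"type":"number"}},"required":["targets"]}

```bash
ls; mkdir -p pics
python3 - <<'E'
from station import manip
import cv2,numpy as np
for c in("side","top"):
    im=manip.snapshot(c); cv2.imwrite(f"pics/{c}0.png",cv2.resize(im[:,:,::-1],(800,600)))
    k=manip.get_calibration(c); print(c,k)
    for q in ["template_head","template_blade","template_butt","finds_box","jig","jig_seat","wedge_top","lid_sherd","mid_sherd","near_sherd","front_sherd","gib"]:
        try: print(q,[(np.round(d["position"],1).tolist(),round(d["p"],2)) for d in manip.mark_of(c,q)][:2])
        except Exception as e: print(q,e)
s=manip.sense();print(s)
E
```

```text
pics
side {'fov_y': 47.48092401948837, 'cx': 251.51420274732905, 'cy': 196.00574420639055, 'extrinsics': array([[ 0.86874103, -0.27276184,  0.41338845,  0.12589731],
       [-0.49515506, -0.46062435,  0.73664556, -0.73537617],
       [-0.01051201, -0.8446456 , -0.53522267,  0.62880236],
       [ 0.        ,  0.        ,  0.        ,  1.        ]])}
template_head [([214.0, 166.9], 0.71), ([288.7, 216.1], 0.71)]
template_blade [([241.6, 161.5], 0.96)]
template_butt [([205.4, 171.3], 0.98)]
finds_box [([243.2, 182.3], 0.85)]
jig [([332.0, 255.0], 0.77), ([240.2, 164.5], 0.63)]
jig_seat [([290.8, 245.7], 0.73), ([242.3, 185.1], 0.53)]
wedge_top [([308.2, 207.5], 0.51)]
lid_sherd [([257.9, 149.1], 0.49)]
mid_sherd [([289.8, 214.7], 0.68)]
near_sherd [([244.3, 230.1], 0.66), ([209.5, 169.3], 0.63)]
front_sherd [([191.0, 240.5], 0.81)]
gib [([244.3, 230.7], 0.18)]
top {'fov_y': 52.37362091086689, 'cx': 252.56048212179692, 'cy': 193.00297981852327, 'extrinsics': array([[-1.81263006e-02, -9.90209876e-01,  1.38404621e-01,
         4.13897611e-01],
       [-9.99833384e-01,  1.82500505e-02, -3.7
[... 636 characters left out ...]
 257.6], 0.75)]
gib []
{'t': 1.3, 'q': array([ 1.00551386e+00,  5.27501871e-01,  1.43269920e+00,  9.18315780e-06,
        1.18141635e+00, -1.78496678e-01]), 'qd': array([-0.00135062,  0.00025004,  0.0010616 , -0.00052331, -0.00095281,
        0.00063082]), 'tau': array([-3.29988134e-04, -4.42319834e+01, -1.78411049e+01, -1.48371678e-04,
        1.06493029e-03,  5.65959269e-06]), 'tcp_pos': array([0.23571244, 0.57881897, 0.2313095 ]), 'tool_rot': array([ 1.92191348e-01,  9.81357471e-01, -9.99264570e-06, -8.45704906e-06]), 'force': array([ 0.55799442, -0.48785962, -0.38963513]), 'ft_torque': array([ 0.0469661 , -0.04143102,  0.02429996]), 'gripper_force': 0.0, 'finger_gap': 0.9960460315576796}
```

View pics/side0.png

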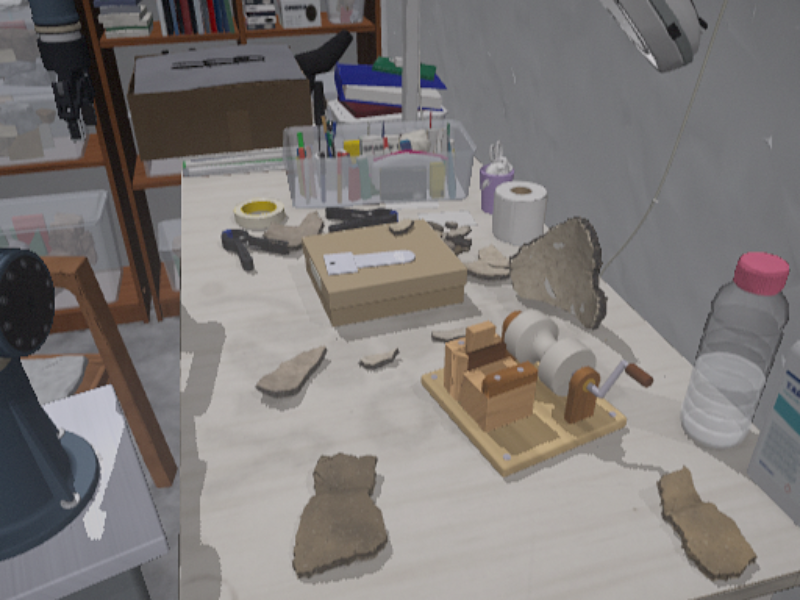

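View pics/top0.png

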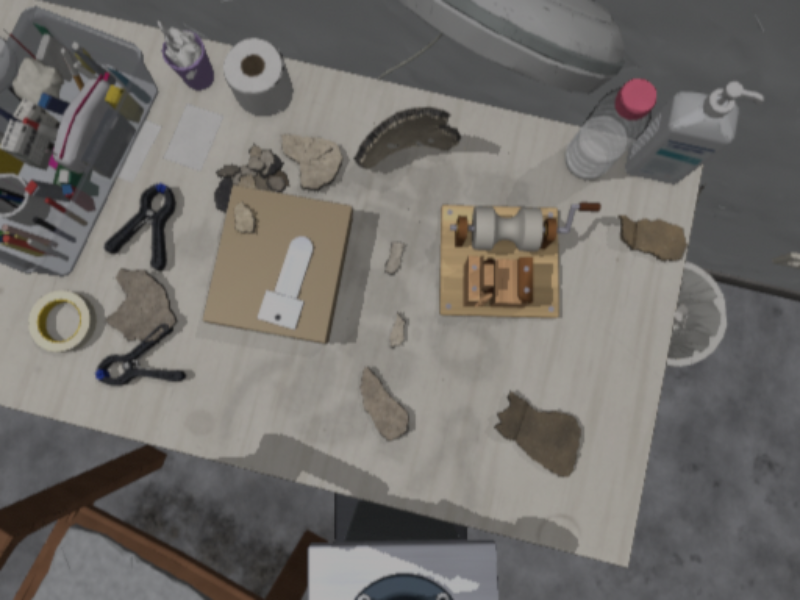

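Both views are clear. In the top view (800-scale) the template head is at about (280,308) with its nose at (302,240). The lid corners are at (233,187), (352,206), (327,342) and (205,322), and the jig base corners at (441,206), (558,206), (560,317) and (441,317). The wedge is at about (480,268).

```bash
cat > h.py <<'E'
from station import manip
import cv2,numpy as np
from scipy.optimize import minimize
CAL={c:manip.get_calibration(c) for c in("side","top")}
def proj(c,P):
    k=CAL[c];E=np.linalg.inv(k["extrinsics"]);P=np.atleast_2d(P)@E[:3,:3].T+E[:3,3]
    f=192/np.tan(np.radians(k["fov_y"]/2));return P[:,:2]/P[:,2:]*f+[k["cx"],k["cy"]]
def onplane(c,uv,z):
    k=CAL[c];E=k["extrinsics"];f=192/np.tan(np.radians(k["fov_y"]/2))
    d=E[:3,:3]@np.array([(uv[0]-k["cx"])/f,(uv[1]-k["cy"])/f,1]);return E[:3,3]+d*(z-E[2,3])/d[2]
def tri(uvs,uvt):
    A=[];b=[]
    for c,uv in(("side",uvs),("top",uvt)):
        o=CAL[c]["extrinsics"][:3,3];d=onplane(c,uv,0)-o;d/=np.linalg.norm(d);M=np.eye(3)-np.outer(d,d);A.append(M);b.append(M@o)
    return np.linalg.lstsq(np.vstack(A),np.hstack(b),rcond=None)[0]
def pose(p,z,pts):
    c,s=np.cos(p[2]),np.sin(p[2]);pts=np.asarray(pts,float)
    return np.c_[p[0]+c*pts[:,0]-s*pts[:,1],p[1]+s*pts[:,0]+c*pts[:,1],z+pts[:,2]]
def render(c,P,hull):
    uv=proj(c,P);
    if hull: uv=cv2.convexHull(uv.astype(np.float32))[:,0]
    S=8;m=np.zeros((384,512),np.uint8);x0=np.floor(uv.min(0)).astype(int)-2;w=np.ceil(uv.max(0)).astype(int)+3-x0
    b=np.zeros((w[1]*S,w[0]*S),np.uint8);cv2.fillPoly(b,[np.round((uv-x0+.5)*S*16).astype(np.int32)],255,shift=4)
    o=np.zeros((384,512));b=cv2.resize(b,(int(w[0]),int(w[1])),interpolation=cv2.INTER_AREA)/255.
    o[x0[1]:x0[1]+w[1],x0[0]:x0[0]+w[0]]=b;return o
def fit(masks,p0,z,pts,hull=False):
    def cost(p):
        return sum(1-np.minimum(r,m).sum()/np.maximum(r,m).sum() for c,m in masks.items() for r in[render(c,pose(p,z,pts),hull)])
    best=None
    for k in range(3):
        x0=p0 if best is None else best.x
        sx=np.vstack([x0]+[x0+np.eye(3)[i]*[.012,.012,.1][i]/(k+1) for i in range(3)])
        best=minimize(cost,x0,method="Nelder-Mead",options=dict(initial_simplex=sx,xatol=1e-5,fatol=1e-5))
    return best.x,best.fun
def box(a,b,h,z0=0):return [(sx*a/2,sy*b/2,z0+z) for sx in(-1,1) for sy in(-1,1) for z in(0,h)]
t=np.linspace(-np.pi/2,np.pi/2,15)
# template about head centre at mid-thickness: blade 40 wide, round nose
TPL=[(-.025,-.033,.002),(.025,-.033,.002),(.025,-.02,.002)]+[(.11+.02*np.cos(a),.02*np.sin(a),.002) for a in t]+[(.025,.02,.002),(.025,.033,.002),(-.025,.033,.002)]
E
python3 - <<'E'
from h import *
M={}
for q in("template","finds_box"):
    for c in("side","top"):
        r=manip.masks_of(c,q)
        print(q,c,[(round(d["p"],2),int(d["pixels"].sum()),np.round(d["position"]).tolist()) for d in r][:3])
        M[q,c]=r[0]["pixels"].astype(float)
h=onplane("top",(179,197),.072);n=onplane("top",(193.5,153),.072);print(h,n)
p0=np.array([h[0],h[1],np.arctan2(n[1]-h[1],n[0]-h[0])])
for cs in(("top",),("side",),("top","side")):print(cs,fit({c:M["template",c] for c in cs},p0,.072,TPL))
L=[onplane("top",np.array(p)*.64,.07) for p in((233,187),(352,206),(327,342),(205,322))]
c=np.mean(L,0);d=L[1]-L[2];b0=np.array([c[0],c[1],np.arctan2(d[1],d[0])]);print("lid",np.round(L,4),b0)
for cs in(("top",),("side",),("top","side")):print(cs,fit({c:M["finds_box",c] for c in cs},b0,0,box(.24,.21,.07),True))
J=[onplane("top",np.array(p)*.64,.018) for p in((441,206),(558,206),(560,317),(441,317))];print("jig",np.round(J,4),np.mean(J,0))
# jig marks
for a,b in((( 308.2,207.5),(307.1,171.9)),((290.8,245.7),(323,204.4))):print(tri(a,b))
for q,z in(("jig_seat",.078),("wedge_top",.127)):
  for c in("side","top"):print(q,c,[(np.round(onplane(c,d["position"],z),4),round(d["p"],2)) for d in manip.mark_of(c,q)][:2])
a=cv2.imread("pics/top0.png");im=manip.snapshot("top")[:,:,::-1]
s=manip.snapshot("side")[:,:,::-1]
v=np.vstack([cv2.resize(im[120:215,270:370],(600,570),interpolation=cv2.INTER_CUBIC)]);cv2.imwrite("pics/jt.png",v)
cv2.imwrite("pics/js.png",cv2.resize(s[190:310,260:410],(750,600),interpolation=cv2.INTER_CUBIC))
E
```

```text
template side [(0.79, 545, [231.0, 170.0])]
template top [(0.72, 1000, [186.0, 186.0])]
finds_box side [(0.82, 4799, [245.0, 178.0]), (0.18, 267, [307.0, 214.0])]
finds_box top [(0.7, 6139, [176.0, 168.0])]
[0.54778907 0.19681211 0.072     ] [0.66449386 0.15937371 0.072     ]
('top',) (array([ 0.54511103,  0.19553985, -0.31165954]), np.float64(0.07456172442051034))
('side',) (array([ 0.54470996,  0.19148   , -0.30553827]), np.float64(0.09006328348009318))
('top', 'side') (array([ 0.54558283,  0.19425934, -0.31048791]), np.float64(0.21209574540250908))
lid [[0.7589 0.2791 0.07  ]
 [0.7213 0.0749 0.07  ]
 [0.4895 0.1183 0.07  ]
 [0.5265 0.3214 0.07  ]] [ 0.62404172  0.19843627 -0.1850056 ]
('top',) (array([ 0.62672865,  0.20295112, -0.20274343]), np.float64(0.1843957409699266))
('side',) (array([ 0.62809218,  0.20272237, -0.19029947]), np.float64(0.1364665357818713))
('top', 'side') (array([ 0.62737258,  0.20278482, -0.19743926]), np.float64(0.3225375054280748))
jig [[ 0.7341 -0.0814  0.018 ]
 [ 0.7302 -0.2915  0.018 ]
 [ 0.5297 -0.2839  0.018 ]
 [ 0.5335 -0.0756  0.018 ]] [ 0.63189251 -0.18310478  0.018     ]
[ 0.59936879 -0.13259747  0.11864947]
[ 0.52369148 -0.17756961  0.07825803]
jig_seat side [(array([ 0.527 , -0.1782,  0.078 ]), 0.73), (array([0.5566, 0.0777, 0.078 ]), 0.53)]
jig_seat top [(array([ 0.5209, -0.1761,  0.078 ]), 0.59)]
wedge_top side [(array([ 0.5919, -0.1425,  0.127 ]), 0.51)]
wedge_top top [(array([ 0.5975, -0.1312,  0.127 ]), 0.56), (array([0.6921, 0.2356, 0.127 ]), 0.24)]
```

View pics/jt.png

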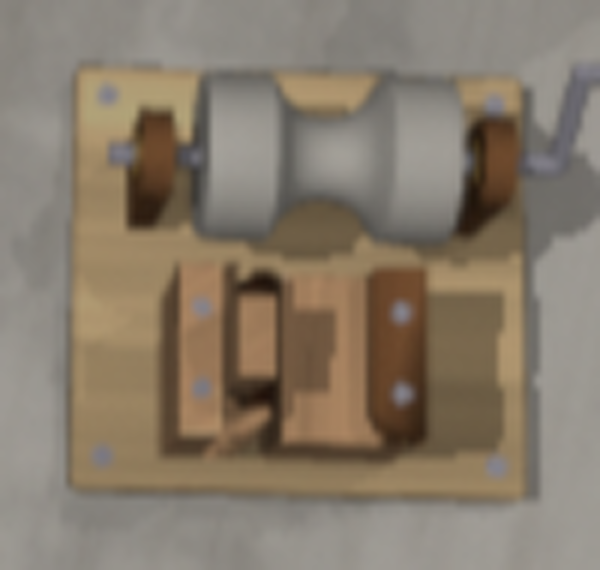

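View pics/js.png

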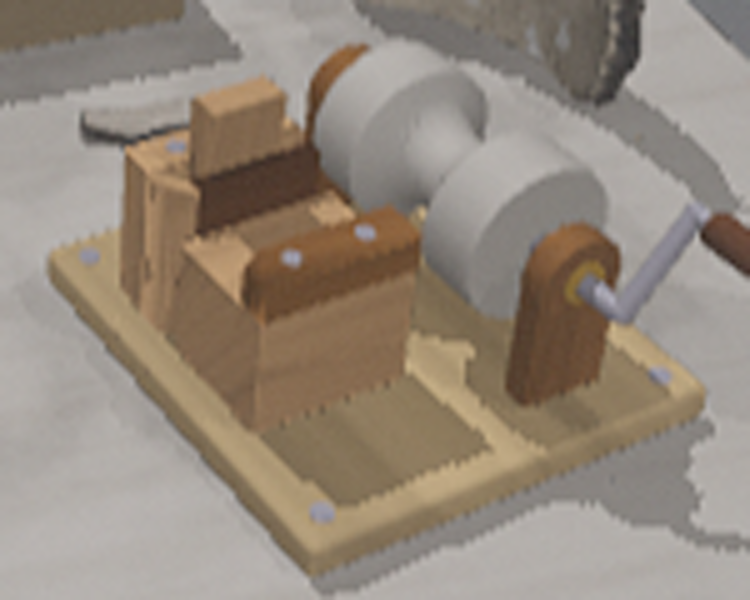

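The crops show the jig's base corners cleanly: top crop (77,66), (520,76), (525,495) and (70,488), with the wedge top at about (257,336). The jaws are empty and the wedge stands proud.

```bash
cat >> h.py <<'E'
def shift(target,axis_yaw):
    """tool-frame shift in mm and turn in deg, bringing TCP to target with tool y across the axis"""
    from scipy.spatial.transform import Rotation as R
    s=manip.sense();r=R.from_quat(s["tool_rot"]).as_matrix();d=r.T@(np.asarray(target)-s["tcp_pos"])*1000
    cur=np.arctan2(r[1,1],r[0,1]);w=(axis_yaw+np.pi/2-cur+np.pi/2)%np.pi-np.pi/2
    return np.round(d,1),round(-np.degrees(w),1)
E
python3 - <<'E'
from h import *
from scipy.optimize import least_squares
M={}
for c in("side","top"):
    m=0
    for q in("finds_box","template","lid_sherd"):
        r=manip.masks_of(c,q); m=np.maximum(m,r[0]["pixels"].astype(float)); print(q,c,r[0]["p"],r[0]["position"])
    M[c]=m
b0=np.array([.6265,.2015,-.195])
for cs in(("top",),("side",),("top","side")):print(cs,fit({c:M[c] for c in cs},b0,0,box(.24,.21,.07),True))
# jig base
top=np.array([(77,66),(520,76),(525,495),(70,488)])/6+[270,120]-.42
side=np.array([(50,258),(315,557),(705,392)])/5+[260,190]-.4
K=[(.1,.105,.018),(.1,-.105,.018),(-.1,-.105,.018),(-.1,.105,.018)]
S=[(-.1,.105,.018),(-.1,-.105,.018),(.1,-.105,.018)]
def res(p,cs=("top","side")):
    o=[]
    if "top" in cs:o.append(proj("top",pose(p,0,K))-top)
    if "side" in cs:o.append(proj("side",pose(p,0,S))-side)
    return np.vstack(o).ravel()
for cs in(("top",),("side",),("top","side")):
    r=least_squares(res,[.63,-.18,-.03],args=(cs,));print("jig",cs,r.x,np.round(r.fun,1))
print("wedge",onplane("top",np.array((257,336))/6+[270,120]-.4,.127))
print(shift((.5856,.1814,.13),-.31))
E
```

```text
finds_box side 0.71 [228.6, 167.4]
template side 0.62 [228.1, 170.0]
lid_sherd side 0.67 [256.6, 147.7]
finds_box top 0.97 [173.8, 167.6]
template top 0.58 [185.2, 186.3]
lid_sherd top 0.48 [159.0, 138.3]
('top',) (array([ 0.62636767,  0.20339957, -0.19451404]), np.float64(0.03857098204345244))
('side',) (array([ 0.67377964,  0.35379485, -0.37119874]), np.float64(0.8351198009487649))
('top', 'side') (array([ 0.62653382,  0.20389077, -0.20433682]), np.float64(0.9158183554011627))
jig ('top',) [ 0.63452159 -0.18109958 -0.04079494] [-0.6 -0.3  0.4 -0.4  0.6  0.6 -0.4  0. ]
jig ('side',) [ 0.63294174 -0.18482104 -0.04036161] [-1.5 -0.8 -0.3  0.3  1.7 -0.3]
jig ('top', 'side') [ 0.63413184 -0.18274131 -0.03975578] [-0.1 -0.2  0.9 -0.3  1.2  0.7  0.3  0.2 -1.6 -1.4 -0.4 -0.6  1.4 -1.1]
wedge [ 0.58790577 -0.14410814  0.127     ]
(array([-473.9, -236.1,  101.3]), np.float64(-4.4))
```

step_arm(targets="-474 -236 60 -4.4;-474 -236 60 -4.4;-474 -236 60 -4.4;-474 -236 60 -4.4;-474 -236 60 -4.4;-474 -236 60 -4.4;-474 -236 60 -4.4;-474 -236 60 -4.4;-474 -236 60 -4.4;-474 -236 60 -4.4;-474 -236 60 -4.4;-474 -236 101 -4.4", gripper=0.43)

```text
t: 3.3
tcp_pos: [0.5947, 0.178, 0.1347]
tool_rot: [0.157, 0.988, 0.002, 0.008]
force: [-0.2, 0.5, -0.1]
finger_gap: 0.569
gripper_force: 0.0
```

step_arm(targets="0 0 0 0;0 0 0 0")

```text
t: 3.5
tcp_pos: [0.5845, 0.1815, 0.1297]
tool_rot: [0.154, 0.988, -0.0, -0.002]
force: [-0.9, 0.1, -0.1]
finger_gap: 0.57
gripper_force: 0.0
```

Run:
```python
from h import *
print(shift((.5856,.1814,.075),-.31)); s=manip.sense();print(s["t"],s["tcp_pos"],s["finger_gap"],s["force"])
im=manip.snapshot("side");im2=manip.snapshot("top")
a=cv2.resize(im[90:240,150:350,::-1],(400,300));b=cv2.resize(im2[100:250,100:300,::-1],(400,300),interpolation=cv2.INTER_CUBIC)
cv2.imwrite("pics/a1.png",np.hstack([a,b]))
```

```text
(array([-1.2,  0.3, 54.7]), np.float64(0.0))
3.5 [0.58453084 0.18153283 0.12971429] 0.5701084469286151 [-0.89422521  0.08934338 -0.13712485]
```

View pics/a1.png

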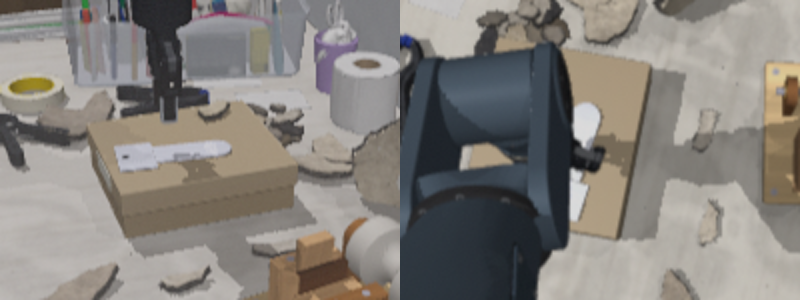

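The gripper is over the blade just nose-ward of the head (side crop, tip at (170,120)). The template is undisturbed. Next I descend in small steps.

step_arm(targets="-1 0 30 0;-1 0 50 0;-1 0 55 0;-1 0 57 0;-1 0 58 0;-1 0 59 0;-1 0 59 0;-1 0 59 0")

```text
t: 4.4
tcp_pos: [0.587, 0.1812, 0.0719]
tool_rot: [0.154, 0.988, 0.0, 0.001]
force: [-0.1, -0.3, 0.6]
finger_gap: 0.569
gripper_force: 0.0
```

step_arm(targets="0 0 1 0;0 0 1 0;0 0 2 0;0 0 2 0")

```text
t: 4.8
tcp_pos: [0.5865, 0.1811, 0.0691]
tool_rot: [0.154, 0.988, -0.0, -0.0]
force: [-0.0, 0.1, 0.4]
finger_gap: 0.572
gripper_force: 0.0
```

step_arm(targets="0 0 0.7 0;3 0 0.7 0;6 0 0.7 0;10 0 0.7 0;14 0 0.7 0;18 0 0.7 0;22 0 0.7 0;26 0 0.7 0;30 0 0.7 0;34 0 0.7 0;38 0 0.7 0;40 0 0.7 0")

```text
t: 6.0
tcp_pos: [0.548, 0.1935, 0.0686]
tool_rot: [0.154, 0.988, -0.0, -0.0]
force: [0.5, -0.2, 0.1]
finger_gap: 0.57
gripper_force: 0.2
```

Run:
```python
from h import *
s=manip.sense();print(s["t"],s["tcp_pos"],s["force"])
im=manip.snapshot("side");m=manip.masks_of("side","template")
print(m[0]["p"],fit({"side":m[0]["pixels"].astype(float)},np.array([.51,.205,-.31]),.072,TPL))
cv2.imwrite("pics/a2.png",cv2.resize(im[110:230,170:330,::-1],(800,600),interpolation=cv2.INTER_CUBIC))
```

```text
6.0 [0.54801886 0.19347618 0.06863128] [ 0.54609019 -0.21261366  0.09689098]
0.92 (array([ 0.5137516 ,  0.20075479, -0.29490329]), np.float64(0.20192665540637245))
```

View pics/a2.png

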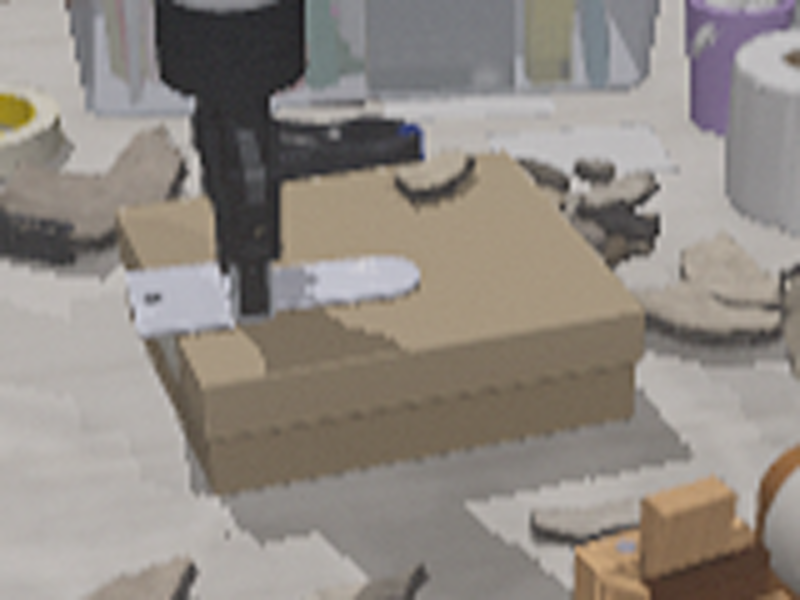

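The fingers are hooked on the shoulders, and the head is starting to overhang the front edge (butt at crop (135,300)). Next I pull 29 mm more.

step_arm(targets="3 0 0 0;7 0 0 0;11 0 0 0;15 0 0 0;19 0 0 0;23 0 0 0;26 0 0 0;28 0 0 0;29 0 0 0;29 0 0 0")

```text
t: 7.1
tcp_pos: [0.5207, 0.2022, 0.0686]
tool_rot: [0.154, 0.988, -0.0, -0.0]
force: [0.6, 0.3, -0.3]
finger_gap: 0.568
gripper_force: 0.0
```

Run:
```python
from h import *
s=manip.sense();print(s["t"],s["tcp_pos"],s["force"])
im=manip.snapshot("side");m=manip.masks_of("side","template")
print(m[0]["p"],fit({"side":m[0]["pixels"].astype(float)},np.array([.485,.209,-.31]),.072,TPL))
```

```text
7.1 [0.52073449 0.20224452 0.0685792 ] [ 0.58023351  0.27187681 -0.30564572]
0.97 (array([ 0.48549885,  0.20795968, -0.2899484 ]), np.float64(0.22475598546855158))
```

step_arm(targets="-4 0 0 0;-4 0 -20 0;-4 0 -50 0;36 0 -62 0;36 0 -62 0;36 0 -62 0", gripper=0.43)

```text
t: 7.8
tcp_pos: [0.4865, 0.2134, 0.131]
tool_rot: [0.154, 0.988, 0.0, 0.0]
force: [1.3, -0.0, 0.3]
finger_gap: 0.573
gripper_force: 0.0
```

step_arm(targets="0 0 0 0;0 0 0 0", gripper=0)

```text
t: 8.0
tcp_pos: [0.4875, 0.2129, 0.1301]
tool_rot: [0.155, 0.988, -0.0, 0.0]
force: [-0.1, 1.2, 0.2]
finger_gap: 0.888
gripper_force: 0.0
```

Run:
```python
from h import *
s=manip.sense();print(s["t"],s["tcp_pos"],s["finger_gap"])
im=manip.snapshot("side");m=manip.masks_of("side","template")
p,f=fit({"side":m[0]["pixels"].astype(float)},np.array([.485,.209,-.31]),.072,TPL);print(m[0]["p"],p,f)
print(shift((.4862,.2125,.048),-.31),shift((p[0],p[1],.048),p[2]))
cv2.imwrite("pics/a3.png",cv2.resize(im[110:230,170:330,::-1],(800,600),interpolation=cv2.INTER_CUBIC))
```

```text
8.0 [0.48754986 0.21291533 0.13013199] 0.8881046680735445
0.78 [ 0.48607566  0.20973507 -0.29357651] 0.10058252960734204
(array([ 0.9, -0.7, 82.1]), np.float64(-0.0)) (array([ 0.1, -3.4, 82.1]), np.float64(-1.0))
```

View pics/a3.png

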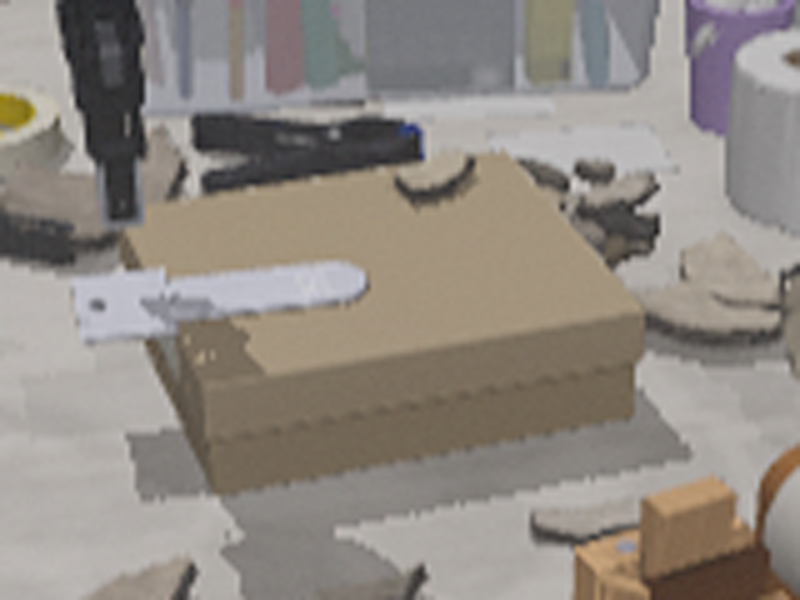

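The template lies flat with most of the head hanging clear (butt at crop (80,310)). Next I descend around the head.

step_arm(targets="1 -1.5 0 0;1 -1.5 20 0;1 -1.5 40 0;1 -1.5 55 0;1 -1.5 65 0;1 -1.5 74 0;1 -1.5 80 0;1 -1.5 82 0;1 -1.5 82 0;1 -1.5 82 0", gripper=0)

```text
t: 9.1
tcp_pos: [0.4856, 0.2122, 0.049]
tool_rot: [0.154, 0.988, 0.0, 0.0]
force: [-0.3, -0.8, 0.1]
finger_gap: 1.005
gripper_force: 0.0
```

step_arm(targets="0 0 0 0;0 0 0 0;0 0 0 0;0 0 0 0;0 0 0 0;0 0 0 0", gripper=1, squeeze=50)

```text
t: 9.7
tcp_pos: [0.4857, 0.2122, 0.0494]
tool_rot: [0.154, 0.988, 0.0, 0.001]
force: [-0.4, 0.4, 5.5]
finger_gap: 0.754
gripper_force: 53.6
```

step_arm(targets="0 0 -4 0;0 0 -10 0;0 0 -25 0;0 0 -45 0;0 0 -65 0;0 0 -80 0;0 0 -80 0;0 0 -80 0")

```text
t: 10.5
tcp_pos: [0.485, 0.212, 0.1286]
tool_rot: [0.154, 0.988, 0.0, 0.0]
force: [-0.2, -0.0, -1.2]
finger_gap: 0.757
gripper_force: 55.2
```

Run:
```python
from h import *
s=manip.sense();print(s["t"],s["tcp_pos"],s["finger_gap"],s["force"],s["ft_torque"],s["gripper_force"])
im=manip.snapshot("side");m=manip.masks_of("side","template")
for z in(.148,.152,.156):
  p,f=fit({"side":m[0]["pixels"].astype(float)},np.array([.486,.21,-.31]),z,TPL);print(m[0]["p"],p,f)
cv2.imwrite("pics/a4.png",cv2.resize(im[80:230,170:330,::-1],(640,600),interpolation=cv2.INTER_CUBIC))
print(shift((.50,-.16,.20),-.04))
```

```text
10.5 [0.48501693 0.21199934 0.12860032] 0.7566661781853036 [-0.22326969 -0.01746773 -1.17407634] [0.00256232 0.06758133 0.00184909] 55.17448425292969
0.96 [ 0.48703164  0.21242347 -0.3049562 ] 0.3109729226852078
0.96 [ 0.4837987   0.20454281 -0.29784604] 0.30665230084804673
0.96 [ 0.48120902  0.19683538 -0.30547403] 0.3003386784628145
(array([-128.2, -349.5,  -72.1]), np.float64(-15.5))
```

View pics/a4.png

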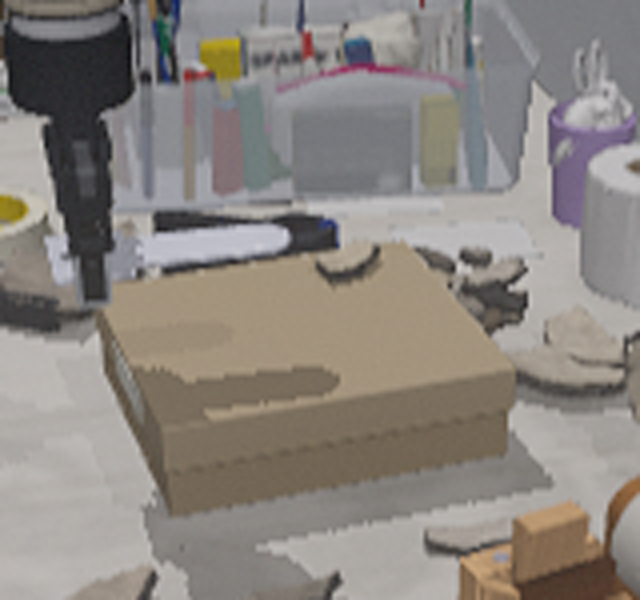

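The template is held level by the head, and the sherds are untouched. Next I carry it to a pose in front of the jig.

Run:
```python
from h import *
print(shift((.4093,-.1718,.16),-.04))
```

```text
(array([ -45.5, -388.3,  -31.9]), np.float64(-15.5))
```

step_arm(targets="0 -10 -25 0;-3 -30 -32 -1;-8 -65 -32 -3;-12 -100 -32 -4;-16 -135 -32 -5.5;-20 -170 -32 -7;-24 -205 -32 -8.5;-28 -240 -32 -10;-32 -275 -32 -11.5;-36 -310 -32 -13;-40 -345 -32 -14.5;-45 -380 -32 -15.5")

```text
t: 11.8
tcp_pos: [0.411, -0.1645, 0.1597]
tool_rot: [0.019, 1.0, 0.001, -0.001]
force: [0.2, -0.5, -1.5]
finger_gap: 0.756
gripper_force: 55.6
```

step_arm(targets="-0.5 -8 0 0;-0.5 -8 0 0;-0.5 -8 0 0")

```text
t: 12.1
tcp_pos: [0.4117, -0.1704, 0.16]
tool_rot: [0.02, 1.0, 0.001, -0.001]
force: [-0.1, 0.7, -1.2]
finger_gap: 0.754
gripper_force: 55.6
```

Run:
```python
from h import *
s=manip.sense();print(s["t"],s["tcp_pos"],s["finger_gap"],s["force"],s["ft_torque"],s["gripper_force"])
print(shift((.4093,-.1718,.0595),-.04))
z=s["tcp_pos"][2]+.0226
for c in("side","top"):
  im=manip.snapshot(c);m=manip.masks_of(c,"template")
  for d in m[:2]: 
    p,f=fit({c:d["pixels"].astype(float)},np.array([.4093,-.1718,-.04]),z,TPL);print(c,d["p"],d["position"],p,f)
```

```text
12.1 [ 0.41172254 -0.17039364  0.16001419] 0.753647099187652 [-0.08280618  0.72832527 -1.22420474] [ 0.00308264  0.05177444 -0.01658887] 55.5968052148819
(array([  2.2,  -1.7, 100.5]), np.float64(0.0))
side 0.97 [265.6, 211.6] [ 0.40959429 -0.17375489 -0.03390573] 0.37176806815686125
side 0.24 [260.1, 145.3] [ 0.4093 -0.1718 -0.04  ] 1.0
top 0.81 [325.8, 208.8] [ 0.4292599  -0.16674672 -0.03696184] 0.5993849547908345
```

step_arm(targets="1.5 -1 25 0;1.5 -1 50 0;1.5 -1 75 0;1.5 -1 95 0;1.5 -1 101 0;1.5 -1 101 0;1.5 -1 101 0")

```text
t: 13.0
tcp_pos: [0.4113, -0.1725, 0.0602]
tool_rot: [0.019, 1.0, -0.0, 0.0]
force: [0.8, -0.2, -0.6]
finger_gap: 0.756
gripper_force: 55.6
```

Run:
```python
from h import *
s=manip.sense();print(s["t"],s["tcp_pos"],s["force"])
print(shift((.4093,-.1718,.0575),-.04))
im=manip.snapshot("side");im2=manip.snapshot("top")
a=cv2.resize(im[150:300,230:380,::-1],(400,400),interpolation=cv2.INTER_CUBIC);b=cv2.resize(im2[120:270,250:400,::-1],(400,400),interpolation=cv2.INTER_CUBIC)
cv2.imwrite("pics/a5.png",np.hstack([a,b]))
```

```text
13.0 [ 0.41130849 -0.17246463  0.06019236] [ 0.83845682 -0.15228685 -0.60683004]
(array([2. , 0.6, 2.7]), np.float64(0.1))
```

View pics/a5.png

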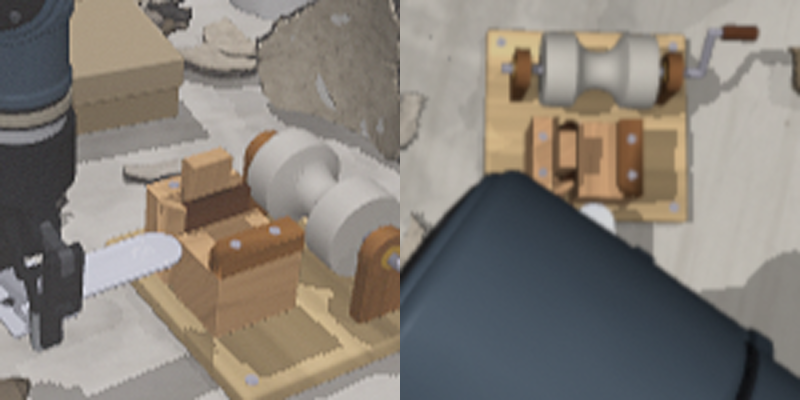

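The nose sits in line with the mouth: top crop nose at (600,208), channel spanning 578–618. Next I slide it in.

step_arm(targets="0 0.4 2 0;-8 0.4 2.5 0;-16 0.4 2.5 0;-24 0.4 2.5 0;-32 0.4 2.5 0;-40 0.4 2.5 0;-48 0.4 2.5 0;-56 0.4 2.5 0;-62 0.4 2.5 0;-62 0.4 2.5 0")

```text
t: 14.1
tcp_pos: [0.4742, -0.175, 0.0572]
tool_rot: [0.02, 1.0, -0.0, 0.001]
force: [0.3, -2.7, -0.6]
finger_gap: 0.758
gripper_force: 55.5
```

step_arm(targets="0 -0.6 0 0;0 -1.2 0 0;0 -1.2 0 0")

```text
t: 14.4
tcp_pos: [0.472, -0.1754, 0.057]
tool_rot: [0.02, 1.0, 0.0, -0.001]
force: [-0.3, -0.4, -0.9]
finger_gap: 0.75
gripper_force: 55.6
```

step_arm(targets="-6 0 0 0;-12 0 0 0;-18 0 0 0;-24 0 0 0;-30 0 0 0;-36 0 0 0;-40 0 0 0;-42 0 0 0;-42 0 0 0")

```text
t: 15.3
tcp_pos: [0.5149, -0.1774, 0.0571]
tool_rot: [0.02, 1.0, -0.0, 0.0]
force: [-0.1, 0.1, -1.3]
finger_gap: 0.752
gripper_force: 55.6
```

step_arm(targets="-2 0 0 0;-4 0 0 0;-5 0 0 0;-6 0 0 0;-6 0 0 0")

```text
t: 15.8
tcp_pos: [0.5201, -0.1781, 0.057]
tool_rot: [0.02, 1.0, -0.0, -0.001]
force: [-4.4, -3.3, -1.9]
finger_gap: 0.756
gripper_force: 55.4
```

step_arm(targets="-1 0 0 0;-2 0 0 0;-2 0 0 0")

```text
t: 16.1
tcp_pos: [0.5218, -0.1784, 0.057]
tool_rot: [0.021, 1.0, -0.0, -0.001]
force: [-4.4, -4.5, -0.9]
finger_gap: 0.756
gripper_force: 55.4
```

Run:
```python
from h import *
s=manip.sense();z=s["tcp_pos"][2]+.0226
im=manip.snapshot("side");manip.snapshot("top")
for c in("side","top"):
  for q in("template_head","template_blade","jig_seat","template_butt"):
    print(c,q,[(np.round(onplane(c,d["position"],z),4),round(d["p"],2)) for d in manip.mark_of(c,q)][:1])
m=manip.masks_of("side","template")[0];print(m["p"],m["pixels"].sum(),fit({"side":m["pixels"].astype(float)},np.array([.5225,-.178,-.04]),z,TPL))
cv2.imwrite("pics/a6.png",cv2.resize(im[185:285,255:355,::-1],(600,600),interpolation=cv2.INTER_CUBIC))
cv2.imwrite("pics/a6m.png",m["pixels"].astype(np.uint8)*255)
```

```text
side template_head [(array([ 0.5125, -0.1824,  0.0796]), 0.55)]
side template_blade [(array([ 0.5965, -0.1714,  0.0796]), 0.89)]
side jig_seat [(array([ 0.529 , -0.1819,  0.0796]), 0.81)]
side template_butt [(array([ 0.4977, -0.1697,  0.0796]), 0.68)]
top template_head []
top template_blade [(array([0.7076, 0.2476, 0.0796]), 0.29)]
top jig_seat []
top template_butt []
0.77 573 (array([ 0.52038653, -0.17897956, -0.03731672]), np.float64(0.5083431589544161))
```

step_arm(targets="1 0 0 0;1 -1 0 0;1 -1.5 0 0;1 -1.5 0 0")

```text
t: 17.05
tcp_pos: [0.5217, -0.1787, 0.0571]
tool_rot: [0.02, 1.0, 0.0, 0.0]
force: [-0.6, 0.2, -0.4]
finger_gap: 0.755
gripper_force: 55.4
```

step_arm(targets="-1 0 0 0;-2 0 0 0;-2 0 0 0")

```text
t: 17.35
tcp_pos: [0.5219, -0.1786, 0.0568]
tool_rot: [0.02, 1.0, 0.001, -0.002]
force: [-5.7, -1.8, -0.2]
finger_gap: 0.752
gripper_force: 55.5
```

step_arm(targets="1 0 0.5 0;1 0 1 0;1 0 1.5 0;1 0 1.5 0")

```text
t: 17.75
tcp_pos: [0.5219, -0.1787, 0.0557]
tool_rot: [0.02, 1.0, 0.0, -0.001]
force: [-6.2, 1.6, 3.7]
finger_gap: 0.754
gripper_force: 55.7
```

step_arm(targets="0 0 0.5 0;0 0 1 0;0 0 1 0")

```text
t: 18.05
tcp_pos: [0.5219, -0.1787, 0.0555]
tool_rot: [0.02, 1.0, 0.0, -0.001]
force: [-6.1, 1.5, 9.7]
finger_gap: 0.759
gripper_force: 56.1
```

step_arm(targets="0.7 0 -0.7 0;0.7 0 -0.7 0")

```text
t: 18.25
tcp_pos: [0.5219, -0.1788, 0.0556]
tool_rot: [0.02, 1.0, 0.0, 0.0]
force: [-3.4, 2.1, 4.3]
finger_gap: 0.755
gripper_force: 55.9
```

step_arm(targets="0 0 0 0;0 0 0 0;0 0 0 0;0 0 0 0", gripper=0)

```text
t: 18.65
tcp_pos: [0.5227, -0.1797, 0.0553]
tool_rot: [0.019, 1.0, -0.0, 0.001]
force: [-0.3, -0.8, -0.5]
finger_gap: 1.002
gripper_force: 0.0
```

step_arm(targets="0 0 -10 0;0 0 -30 0;0 0 -60 0;0 0 -100 0;40 0 -130 0;100 100 -130 0;100 150 -130 0;100 200 -130 0;100 200 -130 0;100 200 -130 0")

```text
t: 19.65
tcp_pos: [0.4275, 0.0285, 0.1859]
tool_rot: [0.017, 1.0, 0.001, -0.001]
force: [-0.6, 0.5, -0.4]
finger_gap: 1.001
gripper_force: 0.0
```

Run:
```python
from h import *
s=manip.sense();print(s["t"],s["tcp_pos"],s["force"],s["finger_gap"])
im=manip.snapshot("side");im2=manip.snapshot("top")
for c in("side","top"):
  for q,z in(("template_head",.078),("template_blade",.078),("jig_seat",.078),("wedge_top",.127)):
    print(c,q,[(np.round(onplane(c,d["position"],z),4),round(d["p"],2)) for d in manip.mark_of(c,q)][:1])
  m=manip.masks_of(c,"template")[0];print(m["p"],m["pixels"].sum(),fit({c:m["pixels"].astype(float)},np.array([.5225,-.178,-.04]),.078,TPL))
a=cv2.resize(im[185:285,255:355,::-1],(400,500),interpolation=cv2.INTER_CUBIC);b=cv2.resize(im2[125:225,275:375,::-1],(400,500),interpolation=cv2.INTER_CUBIC)
cv2.imwrite("pics/a7.png",np.hstack([a,b]))
```

```text
19.65 [0.427498   0.02849907 0.18591857] [-0.61346096  0.45623097 -0.41368827] 1.0013548323006904
side template_head [(array([ 0.5277, -0.1708,  0.078 ]), 0.8)]
side template_blade [(array([ 0.597 , -0.1685,  0.078 ]), 0.87)]
side jig_seat [(array([ 0.5336, -0.1739,  0.078 ]), 0.74)]
side wedge_top [(array([ 0.5895, -0.1483,  0.127 ]), 0.5)]
0.62 134 (array([ 0.5225, -0.178 , -0.04  ]), np.float64(1.0))
top template_head [(array([ 0.5187, -0.1829,  0.078 ]), 0.59)]
top template_blade [(array([ 0.5888, -0.173 ,  0.078 ]), 0.94)]
top jig_seat [(array([ 0.5139, -0.1778,  0.078 ]), 0.56)]
top wedge_top [(array([ 0.5858, -0.134 ,  0.127 ]), 0.61)]
0.97 1082 (array([ 0.52233025, -0.17670188, -0.03727409]), np.float64(0.02971751814430057))
```

View pics/a7.png

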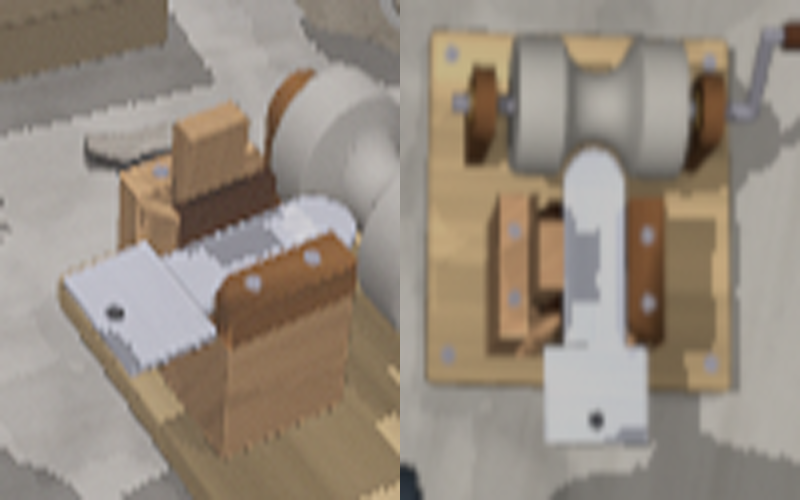

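The template is seated: nose in the waist of the blank and shoulders at the rail ends. The top fit gives head (.522,-.177), and the wedge still stands proud at top crop (550,255). Next I press the wedge with shut fingers.

Run:
```python
from h import *
print(shift((.588,-.144,.16),-.04))
```

```text
(array([-164.7, -161.3,   25.2]), np.float64(-0.1))
```

step_arm(targets="-40 -40 0 0;-80 -80 0 0;-120 -120 0 0;-150 -150 0 0;-165 -161 0 0;-165 -161 15 0;-165 -161 25 0;-165 -161 25 0;-165 -161 25 0", gripper=1, squeeze=60)

```text
t: 21.15
tcp_pos: [0.5875, -0.1421, 0.1599]
tool_rot: [0.02, 1.0, 0.0, -0.001]
force: [-0.6, 0.4, -0.7]
finger_gap: 0.002
gripper_force: 0.0
```

Run:
```python
from h import *
print(shift((.588,-.144,.131),-.04));s=manip.sense();print(s["t"],s["finger_gap"],s["force"])
```

```text
(array([-0.6, -1.9, 28.9]), np.float64(0.1))
21.15 0.001725472487677629 [-0.62605988  0.41662615 -0.65092199]
```

step_arm(targets="-0.5 -1 15 0;-0.5 -1 27 0;-0.5 -1 31 0;-0.5 -1 33 0;-0.5 -1 35 0;-0.5 -1 35 0")

```text
t: 21.75
tcp_pos: [0.589, -0.1438, 0.1256]
tool_rot: [0.02, 1.0, -0.0, 0.0]
force: [0.2, 0.9, 0.6]
finger_gap: -0.002
gripper_force: 0.0
```

step_arm(targets="0 0 2 0;0 0 4 0;0 0 6 0;0 0 8 0;0 0 10 0;0 0 10 0")

```text
t: 22.35
tcp_pos: [0.5888, -0.1439, 0.1149]
tool_rot: [0.02, 1.0, -0.0, -0.0]
force: [0.1, 0.4, 0.6]
finger_gap: -0.0
gripper_force: 0.2
```

Run:
```python
from h import *
manip.snapshot("side")
for q in("wedge_top","wedge"):
  print([(np.round(d["position"],1),round(d["p"],2)) for d in manip.mark_of("side",q)][:2])
print("expected top at",proj("side",[[.588,-.144,.127],[.588,-.144,.116],[.588,-.144,.08]]))
m=manip.masks_of("side","wedge")[0];ys,xs=np.nonzero(m["pixels"]);print(m["p"],xs.min(),xs.max(),ys.min(),ys.max())
for z in (.127,.115):print(z,proj("side",pose([.588,-.144,-.04],z,[(-.018,-.0085,0),(.018,-.0085,0),(.018,.0085,0),(-.018,.0085,0)])).round())
```

```text
[(array([308.4, 211.7]), 0.58)]
[]
expected top at [[307.055725   208.39116262]
 [306.74886592 212.81131567]
 [305.77204764 226.8818993 ]]
0.65 269 418 199 305
0.127 [[302. 213.]
 [317. 208.]
 [312. 204.]
 [297. 209.]]
0.115 [[302. 218.]
 [316. 213.]
 [312. 209.]
 [297. 213.]]
```

step_arm(targets="0 0 2 0;0 0 4 0;0 0 6 0;0 0 8 0;0 0 10 0;0 0 11 0")

```text
t: 23.15
tcp_pos: [0.5889, -0.1438, 0.1041]
tool_rot: [0.02, 1.0, -0.0, 0.0]
force: [-0.0, 0.3, 2.4]
finger_gap: 0.003
gripper_force: 1.2
```

step_arm(targets="0 0 1 0;0 0 2 0;0 0 2 0")

```text
t: 23.45
tcp_pos: [0.5888, -0.1438, 0.1021]
tool_rot: [0.02, 1.0, 0.0, -0.0]
force: [0.0, -0.2, 0.6]
finger_gap: -0.002
gripper_force: 0.5
```

step_arm(targets="0 0 1 0;0 0 2 0;0 0 3 0;0 0 3 0")

```text
t: 23.85
tcp_pos: [0.5891, -0.1438, 0.1003]
tool_rot: [0.02, 1.0, -0.0, 0.0]
force: [-0.5, -0.2, 7.0]
finger_gap: 0.001
gripper_force: 3.7
```

step_arm(targets="0 0 1 0;0 0 2 0;0 0 2 0")

```text
t: 24.15
tcp_pos: [0.5892, -0.1438, 0.0999]
tool_rot: [0.02, 1.0, -0.0, 0.001]
force: [-3.2, 2.2, 16.0]
finger_gap: -0.001
gripper_force: 7.9
```

step_arm(targets="0 0 1 0;0 0 2 0;0 0 2 0;0 0 2 0")

```text
t: 24.55
tcp_pos: [0.5895, -0.1439, 0.0995]
tool_rot: [0.02, 1.0, -0.001, 0.001]
force: [-4.9, 3.3, 24.3]
finger_gap: 0.001
gripper_force: 12.2
```

step_arm(targets="0 0 1 0;0 0 1 0;0 0 -3 0;0 0 -10 0;0 0 -30 0;0 0 -60 0;0 0 -90 0;100 100 -100 0;100 150 -100 0;100 150 -100 0;100 150 -100 0")

```text
t: 25.65
tcp_pos: [0.4918, 0.0125, 0.1948]
tool_rot: [0.019, 1.0, 0.001, -0.002]
force: [0.5, 0.6, -0.2]
finger_gap: 0.002
gripper_force: 0.0
```

Run:
```python
from h import *
s=manip.sense();print(s["t"],s["tcp_pos"],s["force"],s["qd"].round(3))
im=manip.snapshot("side");im2=manip.snapshot("top")
print([(np.round(d["position"],1),round(d["p"],2)) for d in manip.mark_of("side","wedge_top")][:2],proj("side",[[.588,-.144,.1]]))
m=manip.masks_of("top","template")[0];print(m["p"],fit({"top":m["pixels"].astype(float)},np.array([.5225,-.178,-.04]),.078,TPL))
```

```text
25.65 [0.49179038 0.01248464 0.19483295] [ 0.53554376  0.58708615 -0.17406002] [ 0.484 -0.19   0.291 -0.014 -0.15   0.479]
[(array([304.9, 221.1]), 0.48)] [[306.30961585 219.13849536]]
0.62 (array([ 0.5220465 , -0.17714436, -0.0485927 ]), np.float64(0.04491707233630082))
```

step_arm(targets="0 0 0 0;0 0 0 0;0 0 0 0")

```text
t: 26.15
tcp_pos: [0.4955, 0.009, 0.1951]
tool_rot: [0.02, 1.0, -0.0, 0.0]
force: [0.1, -0.2, 0.3]
finger_gap: 0.003
gripper_force: 0.0
```

```bash
python3 -c "
from station import manip
print(manip.sign_off())"
```

```text
the job is handed in; nothing more can be done
None
```

The template is seated in the jig with the wedge pressed down to about 6 mm above the rails at roughly 24 N, and I handed the job in at about 26 s; sign-off gave no verdict, so I can't confirm it passed.

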